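Sweep the pot shards off the balcony work board

ROBOT

A 6-joint arm with a two-finger parallel gripper is mounted at the origin on the work surface. World frame = base frame: x ahead of the robot, y to its left, z up, the work surface at z = 0. Lengths are in mm, angles in rad, forces in N, time in s.
With the tool pointing down it reaches from about 350 to 775 mm from the base axis. Payload 7.3 kg.
Tool frame: the origin (TCP) lies at the centre of the arm's flange, where the gripper is bolted on; the fingertips stand 178 mm ahead of it and the grasp point (between the pads) lies 159 mm ahead of it; z points along the fingers, y is the line along which they close (so a half turn about z gives the same grasp; the last joint's range is limited). The gripper opens to 92 mm and grips with 3 to 60 N. Pads are 19 mm wide; open, the fingers measure 130 mm over their backs; the gripper's body (75 mm by 190 mm) begins 47 mm behind the grasp point.
Start: joints at [1.076, 0.342, 1.524, -0, 1.275, -0.146], TCP at [179.408, 493.397, 404.741] pointing down, gripper open.
Joint ranges: [-2.53, 2.53], [-0.77, 2.02], [0.04, 2.7], [-1, 4.14], [0.28, 2.66], [-3.11, 3.11]. Speed limits (rad/s): [2.57, 2.57, 3.14, 3.14, 3.14, 3.14].

INTERFACE

Orientations are given as [roll, pitch, yaw] about the fixed x, y, z axes, in that order (R = Rz(yaw) Ry(pitch) Rx(roll)).
In Python, from plant import * gives the robot as it stands. The module is installed in compiled form; this text tells all that it offers.
- The arm moves only by the shell command python3 -m inch 'ROWS'. ROWS is JSON, a list of rows, each a list of 5 numbers: the shift along the tool's x, y, z in m, then the turn about the tool's z in rad, then the opening, from 0 (shut) to 1 (fully open). In form: [[tx, ty, tz, spin, claw], ...]. A call has 1 to 8 rows; each row is the pose to reach, as a shift and turn from the pose commanded when the call began, along the tool's axes at that moment; what a row does not reach only later rows make up. A row lasts 1/12 s, in which the tool goes at most 41.7 mm and 7.16 degrees, less where a joint would pass 70% of its speed; a pose out of reach is approached as far as the arm can. A call with a gripper value outside its range is refused whole. The fingers move at their own pace and stop on an object; the grip force is fixed at half the most. Time passes only in rows, so rows that repeat a pose let the fingers close. It gives the time, the measured TCP pose, the force, the opening and the grip force at its end, in the units of the state.
- get_obs(): the state, without advancing time (a new reading comes with each control period).
- capture(name): name is "side" or "top" or "wrist"; returns a dict with "color" (384x512x3 uint8, red, green, blue), "intrinsics" (3x3 intrinsics, pixels), "pose" (4x4, takes a point from camera to world coordinates). Camera axes: x right, y down, z forward; pixel columns grow to the right and rows downward; lengths in mm; the calibration is good to about 2 mm. A picture is of the moment at which its call begins. There is no depth.
- close_job(): hands the job in; it is judged then, once.
Trained networks look in a picture, given as the dict that the camera call returned (one of the last four; its "shot" number tells which), for a name from the list of things; names that differ only in an ending like _2 or _b are one class to them, and where a whole thing is asked for, a point or a joint stands for the part that bears it (a point fixed in the world has none). Each returns a list of dicts, best first, with "conf" (0 to 1); they miss things now and then, are a little off and sometimes report something else, mostly with a low value. They report only what shows in the picture. A call takes as long as a camera call. They do not tell look-alikes from the thing itself.
- look_for(picture, target): "rect" ([centre column, centre row, width, height] in pixels, round what is visible of it).
- trace(picture, target): "pixels" (384x512 bool, what is visible of it) and "rect" ([centre column, centre row, width, height] in pixels, round what is visible of it).
- tip_of(picture, target): "centre" ([column, row] in pixels: a listed point, or the origin of a listed thing).
The state is a dict: "time": time; "joint_positions": joint angles; "dq": joint speeds; "tau": joint torques, N m; "tool_pos": TCP position; "tcp_rot": TCP orientation; "contact_force": force on the tool from outside, world axes, zero at the start; "moment": the same for the moment, N m; "grip_width": finger opening in mm; "finger_force": force on a finger pad.
Only numpy, scipy, OpenCV 4.12 (cv2) and the standard library are available. Lean on these libraries where they do the work, as an engineer would, in place of code of your own. Each camera call takes 0.05 s, during which the arm holds its last target. There are 200 camera calls.

TASK

First move the green mug off the dark work board and stand it upright in the middle of the round wooden coaster. Then, without touching the shards with the gripper, use the blue scraper block to sweep all four terracotta shards off the board's open end into the yellow tray, and finally stand the scraper back upright in the middle of its cork block. Keep the mug upright throughout and leave the clipper, guard combs, pick comb and bottle where they are.

Things in the scene. Friction and masses are not known exactly. Their poses are not given: they have to be found in the camera images.
- board: fixed raised work board, 200 mm in its x, 240 mm in its y, with a dark flat top 60 mm above the bench. A pale wooden rail, 10 mm wide and 12 mm higher than the top, runs along each of its +x and -x edges (180 mm clear between them); both y ends are open with no rail. Origin: centre of its underside, on the bench.
- tray: fixed open yellow tray, 200 mm in x, 120 mm in y, 50 mm high, walls 4 mm, standing 2 mm from one of the board's open y ends (either the +y or the -y end, it changes) and turned like the board. Its rim is 10 mm below the board's top. Origin: centre of its underside, on the bench.
- rest: fixed cork block, 170 mm in x, 110 mm in y, 30 mm high, beside the board's other open end, turned like the board; the scraper's place. Origin: centre of its underside, on the bench.
- scraper: loose scraper block, 0.25 kg, standing on its flat foot on the cork block (origin starts 30 mm above the bench). Blue foot 100 mm in x, 44 mm in y, 24 mm high; on it a white grip bar 80 mm in x, 24 mm in y, from 24 to 70 mm above the underside. Origin: centre of its underside, z up.
- chip1: flat terracotta shard, about 60 to 64 mm long, 40 mm wide, 10 mm thick; origin at the middle of its underside, x along its length, z up. Starts flat on the board's top (origin 60 mm above the bench).
- chip2: flat terracotta shard, about 60 to 64 mm long, 40 mm wide, 10 mm thick; origin at the middle of its underside, x along its length, z up. Starts flat on the board's top (origin 60 mm above the bench).
- chip3: flat terracotta shard, about 60 to 64 mm long, 40 mm wide, 10 mm thick; origin at the middle of its underside, x along its length, z up. Starts flat on the board's top (origin 60 mm above the bench).
- chip4: flat terracotta shard, about 60 to 64 mm long, 40 mm wide, 10 mm thick; origin at the middle of its underside, x along its length, z up. Starts flat on the board's top (origin 60 mm above the bench).
- mug: green mug, 90 mm high, outer radius 33 mm at the rim, wall 4 mm, about 0.25 kg, handle sticking out on its +y side; the body can be gripped across its x. Starts upright on the board's top (60 mm above the bench). Origin: centre of its underside.
- coaster: fixed dark wooden disc on the bench, radius 52 mm, 6 mm thick. Origin: centre of its underside.
- guards: bystander: orange clipper guard combs on a black base, 110 mm x 75 mm, 50 mm high. Origin: centre of its underside.
- clipper: bystander: silver hair clipper lying along its x, 165 mm x 44 mm x 39 mm. Origin: centre of its underside.
- sprayer: bystander: clear bottle with a black cap, radius 30 mm, 170 mm high, standing. Origin: centre of its underside.
- pick: bystander: flat steel pick comb lying along its y beyond the board, 185 mm long, 85 mm wide, 8 mm thick. Origin: on its underside, on the spine.
Not all that is in view belongs to the job. What is shaped like the chip3 but red or white is not meant.

How it is judged (in metres and radians):
On the way, in this order (a step that is already met when the one before it is completed fails the run):
1. the mug stands upright in the middle of the coaster, let go (horizontal distance between mug and coaster below 0.02 m and z of mug in the frame of coaster between 0.002 and 0.012 m and angle between mug's own z axis and vertical below 0.1 rad and linear speed of mug below 0.02 m/s and contact force between the fingers and mug below 0.1 N), for 0.2 s.
2. all four shards lie in the tray (x of chip1 in the frame of tray between -0.1 and 0.1 m and y of chip1 in the frame of tray between -0.06 and 0.06 m and z of each of chip1, chip2, chip3, chip4 in the frame of tray below 0.05 m and linear speed of each of chip1, chip2, chip3, chip4 below 0.03 m/s and x of chip2 in the frame of tray between -0.1 and 0.1 m and y of chip2 in the frame of tray between -0.06 and 0.06 m and x of chip3 in the frame of tray between -0.1 and 0.1 m and y of chip3 in the frame of tray between -0.06 and 0.06 m and x of chip4 in the frame of tray between -0.1 and 0.1 m and y of chip4 in the frame of tray between -0.06 and 0.06 m), for 0.2 s.
At the end, for the whole second after the job is handed in: The mug stands upright on the coaster within 20 mm of its middle, all four shards lie at rest inside the tray below its rim, and the scraper stands upright on the cork block within 40 mm of its middle (all of step 2 and horizontal distance between mug and coaster below 0.02 m and z of mug in the frame of coaster between 0.002 and 0.012 m and angle between each of mug, scraper's own z axis and vertical below 0.1 rad and linear speed of each of mug, scraper below 0.02 m/s and horizontal distance between scraper and rest below 0.04 m and z of scraper in the frame of rest between 0.024 and 0.036 m); the robot touches nothing.
It fails at once if the gripper or arm touches a shard (contact force between any of the fingers, the arm and chip1 above 0.3 N or contact force between any of the fingers, the arm and chip2 above 0.3 N or contact force between any of the fingers, the arm and chip3 above 0.3 N or contact force between any of the fingers, the arm and chip4 above 0.3 N).
It fails at once if the mug is tipped (angle between mug's own z axis and vertical above 0.4 rad).
It fails at once if a bystander is moved more than 25 mm (distance of any of guards, clipper, sprayer, pick from where it was at the start of the episode above 0.025 m).
It also fails if it takes over 64 s, if anything falls off the work surface, if the arm or the gripper's body presses on something with over 40 N, if the wrist force passes 120 N, or if a joint passes its speed limit or range.

## Working session

There is one attempt and no reset: what is moved stays moved. The work goes in short steps, Python scripts to look and compute and a shell command to move; the robot and the scene stay as the last step left them, time stands still between calls to the robot, and variables do not carry over. Pictures are saved under pics/ and viewed, at most 14 in all, crops included, and the job is handed in when it is done.

```bash
mkdir -p pics; cat > h.py <<'E'
from plant import *
import numpy as np, cv2
def save(p,n): cv2.imwrite('pics/'+n+'.png',p['color'][:,:,::-1])
def ray(p,px,z):
    K=np.array(p['intrinsics']);T=np.array(p['pose'])
    d=T[:3,:3]@np.linalg.solve(K,[px[0],px[1],1.]);o=T[:3,3]
    return o+d*(z-o[2])/d[2]
def proj(p,X):
    K=np.array(p['intrinsics']);T=np.array(p['pose'])
    c=T[:3,:3].T@(np.array(X,float)-T[:3,3]);u=K@c;return u[:2]/u[2]
E
python3 - <<'E'
from h import *
o=get_obs();print({k:np.round(o[k],3).tolist() for k in o})
t=capture('top');s=capture('side')
save(t,'top0');save(s,'side0')
for p,n in((t,'t'),(s,'s')):
  print(n,np.round(p['pose'],3).tolist(),np.round(p['intrinsics'],1).tolist())
Z=dict(board=0,tray=0,rest=0,scraper=30,chip1=60,chip3=60,mug=60,coaster=0,guards=0,clipper=0,sprayer=0,pick=0)
for n,z in Z.items():
  for p,c in((t,'t'),(s,'s')):
    for d in tip_of(p,n)[:6]: print(n,c,np.round(d['centre'],1),round(d['conf'],2),np.round(ray(p,d['centre'],z),1)[:2])
E
```

```text
{'time': 0.0, 'joint_positions': [1.076, 0.343, 1.525, 0.0, 1.275, -0.146], 'dq': [-0.0, 0.0, 0.001, 0.001, -0.0, -0.001], 'tau': [0.003, -43.125, -24.422, 0.072, 0.056, -0.0], 'tool_pos': [179.337, 493.276, 404.029], 'tcp_rot': [-3.14, -0.0, 2.793], 'contact_force': [0.88, 1.005, 0.542], 'moment': [-0.005, 0.008, -0.011], 'finger_force': 0.0, 'grip_width': 91.839}
t [[0.009, -0.987, 0.159, 400.085], [-1.0, -0.009, -0.003, 4.962], [0.005, -0.159, -0.987, 1139.643], [0.0, 0.0, 0.0, 1.0]] [[397.8, 0.0, 254.5], [0.0, 397.8, 195.3], [0.0, 0.0, 1.0]]
s [[0.883, -0.31, 0.352, 213.768], [-0.469, -0.572, 0.673, -677.35], [-0.007, -0.759, -0.651, 708.917], [0.0, 0.0, 0.0, 1.0]] [[357.2, 0.0, 254.7], [0.0, 357.2, 190.1], [0.0, 0.0, 1.0]]
board t [258.7 199.1] 0.6 [572.9 -11.3]
board t [389.7 166.8] 0.5 [ 672.6 -395.9]
board s [259.5 206.7] 0.93 [574.8 -16.6]
tray t [322.7 203.8] 0.97 [ 560.9 -196.7]
tray s [287.6 252.3] 0.62 [ 556.9 -198.2]
rest t [195.6 196.2] 0.57 [579.7 171.6]
rest t [121.7 230.9] 0.36 [477.3 379.2]
rest s [237.2 174.1] 0.67 [584.8 151.9]
scraper t [195.1 196.1] 0.93 [575.2
[... 1009 characters left out ...]
175.8] 0.48 [618.6  37.1]
mug t [262.  194.6] 0.94 [576.4 -19.5]
mug s [260.8 189.6] 0.73 [580.8 -13. ]
coaster t [390.3 238.8] 0.96 [ 461.8 -388. ]
coaster s [296.8 329.8] 0.64 [ 464.  -383.3]
guards t [123.7 231.4] 0.77 [476.  373.5]
guards t [289.1 214.6] 0.43 [528.6 -99.2]
guards s [180.3 150. ] 0.73 [468.8 371.3]
guards s [255.1 211.4] 0.62 [554.5 -27.7]
clipper t [390.  167.9] 0.83 [ 669.3 -396.6]
clipper s [368.9 291.7] 0.56 [ 659.2 -383.8]
sprayer t [117.5 155.6] 0.85 [698.5 405.3]
sprayer s [235.9 131.7] 0.93 [693.6 387.7]
sprayer s [288.5 200.4] 0.46 [662.9 -33.5]
pick t [216.3 136.3] 0.69 [760.4 116. ]
pick t [117.5 155.8] 0.56 [697.9 405.2]
pick s [291.2 165.1] 0.63 [763.4 110. ]
```

```bash
python3 - <<'E'
import cv2,numpy as np
a=cv2.imread('pics/top0.png')[110:310,80:440];b=cv2.imread('pics/side0.png')
a=cv2.resize(a,None,fx=2.2,fy=2.2,interpolation=cv2.INTER_CUBIC);cv2.imwrite('pics/a.png',a)
b=b[110:360,130:430];cv2.imwrite('pics/b.png',cv2.resize(b,None,fx=2.4,fy=2.4,interpolation=cv2.INTER_CUBIC))
E
```

```text
(no output)
```

View pics/a.png

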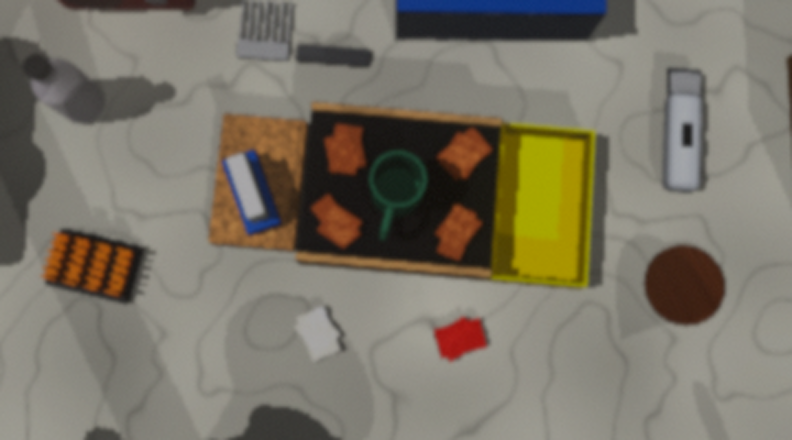

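View pics/b.png

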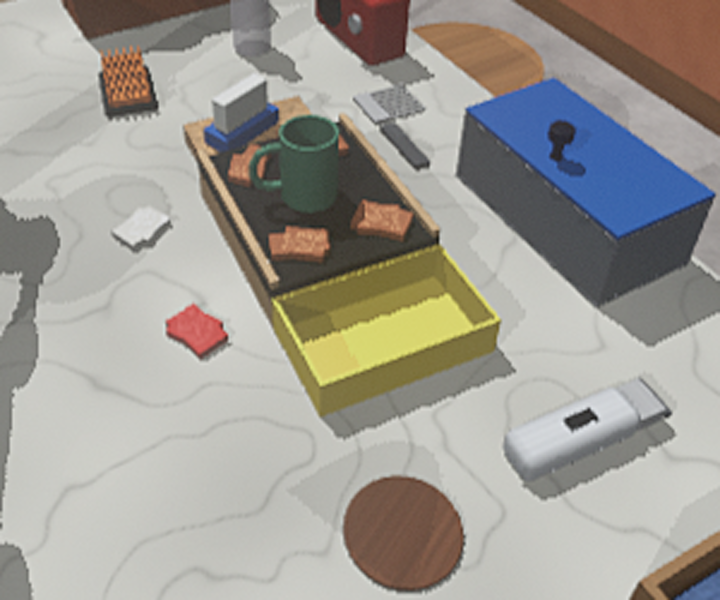

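The top view shows the board centre near (260,197) px in the full picture, with the tray at its -y end and the cork at its +y end. The mug handle points towards the robot. The coaster is near (390,239), and the red and white look-alikes lie off the board. Next I'll fit the outlines for exact poses.

```bash
cat > fit.py <<'E'
from h import *
from scipy.optimize import minimize
def box(lx,ly,z0,z1): return np.array([[a*lx/2,b*ly/2,z] for a in(-1,1) for b in(-1,1) for z in(z0,z1)])
def cyl(r,z0,z1): return np.array([[r*np.cos(t),r*np.sin(t),z] for t in np.linspace(0,6.283,40) for z in(z0,z1)])
M=dict(board=box(200,240,0,72),tray=box(200,120,0,50),rest=box(170,110,0,30),coaster=cyl(52,0,6),
 mug=cyl(33,0,90),scraper=np.vstack([box(100,44,0,24),box(80,24,24,70)]))
def xf(P,v,z): c,s=np.cos(v[2]),np.sin(v[2]); return P@np.array([[c,s,0],[-s,c,0],[0,0,1]])+[v[0],v[1],z]
def hull(m):
  m=cv2.morphologyEx(m.astype(np.uint8),cv2.MORPH_OPEN,np.ones((3,3)))
  n,l,st,_=cv2.connectedComponentsWithStats(m);k=1+st[1:,4].argmax()
  return cv2.convexHull(np.argwhere(l==k)[:,::-1].astype(np.int32))
def ras(h):
  im=np.zeros((1536,2048),np.uint8);cv2.fillConvexPoly(im,np.round((h+.5)*4-.5).astype(np.int32),1);return im>0
def fit(n,v0,z,views,yaw=True):
  """views: list of (picture, full-res bool mask); outline hull fit"""
  T=[(p,ras(hull(m).reshape(-1,2))) for p,m in views]
  def c(v):
    v=list(v)+[0]*(3-len(v)); v[2]=v[2]/100
    e=0
    for p,t in T:
      u=np.array([proj(p,X) for X in xf(M[n],v,z)],np.float32)
      r=ras(cv2.convexHull(u).reshape(-1,2)); e+=1-(r&t).sum()/(r|t).sum()
    return e/len(T)
  x0=np.array([v0[0],v0[1],v0[2]*100] if yaw else v0[:2],float)
  r=minimize(c,x0,method='Nelder-Mead',options=dict(initial_simplex=np.vstack([x0]+[x0+6*e for e in np.eye(len(x0))]),xatol=.1,fatol=1e-4))
  v=r.x.copy()
  if yaw:v[2]/=100
  return np.round(v,3),round(r.fun,3)
E
python3 - <<'E'
from fit import *
t=capture('top');s=capture('side')
for n,v0,z,yaw in (('board',(573,-12,-.09),0,1),('tray',(560,-197,-.09),0,1),('rest',(582,165,-.09),0,1),('coaster',(462,-386,0),0,0),('scraper',(574,168,.25),30,1)):
  V=[]
  for p in (t,s):
    d=[q for q in trace(p,n) if q['conf']>.4]
    if d: V.append((p,d[0]['pixels']))
  for w in [[v] for v in V]+[V]:
    if w: print(n,fit(n,v0,z,w,yaw), [round(d['conf'],2)])
for p,nm in((t,'t'),(s,'s')):
  h=cv2.cvtColor(p['color'],cv2.COLOR_RGB2HSV)
  d=trace(p,'mug')[0];m=d['pixels']
  body=cv2.morphologyEx(m.astype(np.uint8),cv2.MORPH_OPEN,cv2.getStructuringElement(cv2.MORPH_ELLIPSE,(13,13)))
  print('mug',nm,d['conf'],fit('mug',(576,-18,0),60,[(p,body)],0))
  k=m&(body==0); k=cv2.morphologyEx(k.astype(np.uint8),cv2.MORPH_OPEN,np.ones((2,2)))
  n_,l,st,ce=cv2.connectedComponentsWithStats(k);i=1+st[1:,4].argmax();print(' handle px',ce[i],st[i],ray(p,ce[i],105)[:2].round(1))
for n in('chip1',):
  for d in trace(t,n): print(np.round(d['rect'],1),round(d['conf'],2),ray(t,d['rect'][:2],65).round(0)[:2])
E
```

```text
Traceback (most recent call last):
TypeError: list indices must be integers or slices, not str
```

```bash
python3 - <<'E'
from fit import *
t=capture('top');s=capture('side')
for n,v0,z,yaw in (('board',(573,-12,-.09),0,1),('tray',(560,-197,-.09),0,1),('rest',(582,165,-.09),0,1),('coaster',(462,-386,0),0,0),('scraper',(574,168,.25),30,1)):
  V=[]
  for p in (t,s):
    d=[q for q in trace(p,n) if q['conf']>.4]
    if d: V.append((p,d[0]['pixels']))
  for w in [[v] for v in V]+[V]:
    if w: print(n,fit(n,v0,z,w,yaw))
for p,nm in((t,'t'),(s,'s')):
  d=trace(p,'mug')[0];m=d['pixels']
  body=cv2.morphologyEx(m.astype(np.uint8),cv2.MORPH_OPEN,cv2.getStructuringElement(cv2.MORPH_ELLIPSE,(13,13)))
  print('mug',nm,d['conf'],fit('mug',(576,-18,0),60,[(p,body)],0))
  k=m&(body==0); k=cv2.morphologyEx(k.astype(np.uint8),cv2.MORPH_OPEN,np.ones((2,2)))
  n_,l,st,ce=cv2.connectedComponentsWithStats(k);i=1+st[1:,4].argmax();print(' handle px',ce[i],st[i],ray(p,ce[i],105)[:2].round(1))
for d in trace(t,'chip1'): print(np.round(d['rect'],1),round(d['conf'],2),ray(t,d['rect'][:2],65).round(0)[:2])
E
```

```text
board (array([ 5.72366e+02, -1.67340e+01, -7.40000e-02]), np.float64(0.016))
board (array([ 5.75011e+02, -4.54300e+00, -9.10000e-02]), np.float64(0.101))
board (array([ 5.73536e+02, -1.64960e+01, -8.10000e-02]), np.float64(0.065))
tray (array([ 5.58813e+02, -2.01526e+02, -7.10000e-02]), np.float64(0.056))
tray (array([ 5.59619e+02, -1.99018e+02, -8.10000e-02]), np.float64(0.032))
tray (array([ 5.58434e+02, -2.00076e+02, -8.60000e-02]), np.float64(0.045))
rest (array([ 5.86629e+02,  1.63191e+02, -9.40000e-02]), np.float64(0.026))
rest (array([ 5.59175e+02,  2.25435e+02, -4.42000e-01]), np.float64(0.898))
rest (array([ 5.86438e+02,  1.63275e+02, -8.50000e-02]), np.float64(0.465))
coaster (array([ 459.429, -389.013]), np.float64(0.036))
coaster (array([ 463.273, -386.007]), np.float64(0.076))
coaster (array([ 459.711, -388.23 ]), np.float64(0.063))
scraper (array([5.68693e+02, 1.68496e+02, 3.65000e-01]), np.float64(0.048))
scraper (array([568.141, 165.155,   0.618]), np.float64(0.171))
scraper (array([5.69112e+02, 1.68712e+02, 3.56000e-01]), np.float64(0.136))
mug t 0.55 (array([570.107, -14.5  ]), np.float64(0.04))
 handle px [255.89361702 214.31914894] [253 210   7  10  47] [516.7  -2.8]
mug s 0.72 (array([570.607, -14.059]), np.float64(0.076))
 handle px [239.125      181.04166667] [234 171  12  20 120] [ 5.212e+02 -5.000e-01]
[232.4 211.2  26.9  21.9] 0.86 [529.  61.]
[291.2 181.9  24.   23. ] 0.73 [ 612. -100.]
[290.5 264.6  25.7  14.4] 0.67 [387. -96.]
[236.5 180.5  19.8  20. ] 0.56 [614.  51.]
[289.6 214.6  20.6  21.6] 0.53 [521. -95.]
```

```bash
cat > go.py <<'E'
from h import *
import sys
def shift(g,yaw,o=None):
    o=o or get_obs();p=np.array(o['tool_pos']);r=np.array(o['tcp_rot']);y=r[2];d=np.array(g)-p
    sp=-(yaw-y);sp=(sp+np.pi)%(2*np.pi)-np.pi
    return [round(float(v),4) for v in ((d[0]*np.cos(y)+d[1]*np.sin(y))/1e3,(d[0]*np.sin(y)-d[1]*np.cos(y))/1e3,-d[2]/1e3,sp)]
if __name__=='__main__':
    a=[float(v) for v in sys.argv[1:]];print(shift(a[:3],a[3]))
E
python3 go.py 570.5 -14.3 380 2.90
```

```text
[-0.5411, -0.3435, 0.0247, -0.1072]
```

```bash
python3 -m inch '[[-0.541,-0.3435,0,-0.107,1],[-0.541,-0.3435,0,-0.107,1],[-0.541,-0.3435,0,-0.107,1],[-0.541,-0.3435,0,-0.107,1],[-0.541,-0.3435,0,-0.107,1],[-0.541,-0.3435,0,-0.107,1],[-0.541,-0.3435,0,-0.107,1],[-0.541,-0.3435,0,-0.107,1]]'; python3 go.py 570.5 -14.3 380 2.90
```

```text
time: 2.92
tool_pos: [383.6, 227.5, 405.0]
tcp_rot: [3.141, 0.001, 2.9]
contact_force: [-0.0, 0.9, 0.6]
grip_width: 91.5
finger_force: 0.0
[-0.2394, -0.19, 0.025, -0.0001]
```

```bash
python3 -m inch '[[-0.239,-0.19,0.024,0,1],[-0.239,-0.19,0.024,0,1],[-0.239,-0.19,0.024,0,1],[-0.239,-0.19,0.024,0,1],[-0.239,-0.19,0.024,0,1],[-0.239,-0.19,0.024,0,1],[-0.239,-0.19,0.024,0,1],[-0.239,-0.19,0.024,0,1]]'; python3 - <<'E'
from fit import *
from go import shift
t=capture('top');w=capture('wrist');save(w,'w1')
d=trace(w,'mug');print(len(d),d[0]['conf'],np.round(d[0]['rect'],1))
m=d[0]['pixels']
body=cv2.morphologyEx(m.astype(np.uint8),cv2.MORPH_OPEN,cv2.getStructuringElement(cv2.MORPH_ELLIPSE,(31,31)))
print(fit('mug',(570,-14,0),60,[(w,body)],0),np.round(w['pose'],2).tolist())
print(get_obs()['tool_pos'],shift((570.5,-14.3,279),2.9))
E
```

```text
time: 3.58
tool_pos: [571.6, -16.8, 379.9]
tcp_rot: [-3.14, 0.001, 2.896]
contact_force: [-0.4, 0.4, 0.5]
grip_width: 91.6
finger_force: 0.0Traceback (most recent call last):
  File "<stdin>", line 4, in <module>
IndexError: list index out of range
```

View pics/w1.png

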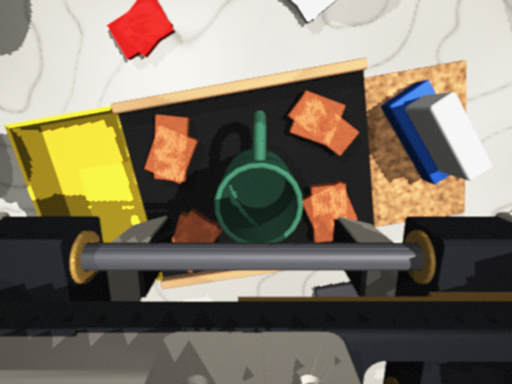

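The wrist view shows the mug rim centred near (259,202) px and the handle pointing straight up at (260,115), square to the closing line. I'll check that against the estimate.

```bash
python3 - <<'E'
from h import *
from go import shift
w=capture('wrist')
for px in((259,202),(215,202),(303,202),(259,162)):print(px,ray(w,px,150).round(1)[:2])
print(proj(w,(570.5,-14.3,150)))
# grip centre line: project point below TCP
o=get_obs();print(o['tool_pos'],proj(w,(o['tool_pos'][0],o['tool_pos'][1],150)))
print(shift((570.5,-14.3,279),2.9))
E
```

```text
(259, 202) [567.4  -7.3]
(215, 202) [559.6 -38.7]
(303, 202) [575.2  24.1]
(259, 162) [ 5.385e+02 -3.000e-01]
[250.7514831  208.11092263]
[568.96492072 -11.9871445  380.37973047] [253.29010522 205.46784732]
[-0.002, -0.0019, 0.1014, -0.0007]
```

```bash
python3 -m inch '[[0,0,0.04,0,1],[0,0,0.04,0,1],[0,0,0.04,0,1],[0,0,0.04,0,1]]'; python3 - <<'E'
from fit import *
from go import shift
w=capture('wrist')
h=cv2.cvtColor(w['color'],cv2.COLOR_RGB2HSV)
m=((h[...,0]>60)&(h[...,0]<90)&(h[...,1]>80)).astype(np.uint8);m[240:]=0
b=cv2.morphologyEx(m,cv2.MORPH_CLOSE,np.ones((9,9)));b=cv2.morphologyEx(b,cv2.MORPH_OPEN,cv2.getStructuringElement(cv2.MORPH_ELLIPSE,(31,31)))
pts=np.argwhere(b)[:,::-1];x,y,ww,hh=cv2.boundingRect(pts);print(x,y,ww,hh)
row=max(range(y,y+hh),key=lambda r:b[r].sum());c=np.flatnonzero(b[row]);print(row,c[0],c[-1],ray(w,(c[0],row),150)[:2].round(1),ray(w,(c[-1],row),150)[:2].round(1))
o=get_obs();print(o['tool_pos'],proj(w,(o['tool_pos'][0],o['tool_pos'][1],150)))
print(shift((570.5,-14.3,279),2.9))
save(w,'w2')
E
```

```text
time: 4.12
tool_pos: [569.2, -11.3, 342.1]
tcp_rot: [3.141, 0.001, 2.901]
contact_force: [0.5, 0.0, 0.8]
grip_width: 91.8
finger_force: 0.0
199 156 103 84
220 199 301 [558.5 -42. ] [573.3  18.6]
[569.43597575 -11.51005314 342.57383196] [251.6976014  225.14493521]
[-0.0017, -0.0025, 0.0636, 0.0011]
```

```bash
python3 -m inch '[[0,0,0.03,0,1],[0,0,0.063,0,1],[0,0,0.063,0,1],[0,0,0.063,0,1],[0,0,0.063,0,0],[0,0,0.063,0,0],[0,0,0.063,0,0],[0,0,0.063,0,0]]';python3 -m inch '[[0,0,0,0,0],[0,0,0,0,0],[0,0,0,0,0],[0,0,-0.03,0,0],[0,0,-0.06,0,0],[0,0,-0.06,0,0]]'; python3 go.py 459.8 -388 340 2.9
```

```text
time: 4.83
tool_pos: [569.7, -12.4, 279.2]
tcp_rot: [3.141, 0.002, 2.9]
contact_force: [-0.2, 0.3, -0.2]
grip_width: 69.7
finger_force: 0.0
time: 5.33
tool_pos: [570.5, -12.5, 343.0]
tcp_rot: [3.141, 0.009, 2.9]
contact_force: [1.3, -0.4, -1.7]
grip_width: 63.9
finger_force: 30.0
[0.0176, -0.391, 0.003, -0.0001]
```

```bash
python3 -m inch '[[0.001,-0.02,0,0,0],[0.003,-0.05,0,0,0],[0.005,-0.085,0,0,0],[0.007,-0.12,0,0,0],[0.009,-0.155,0,0,0],[0.010,-0.19,0,0,0],[0.011,-0.225,0,0,0],[0.012,-0.26,0,0,0]]'; python3 -m inch '[[0.001,-0.035,0,0,0],[0.003,-0.07,0,0,0],[0.004,-0.10,0,0,0],[0.0055,-0.12,0,0,0],[0.0055,-0.13,0,0,0],[0.0055,-0.131,0,0,0],[0.0055,-0.131,0,0,0]]'
python3 - <<'E'
from fit import *
from go import shift
o=get_obs();print(np.round(o['tool_pos'],1),shift((460,-388,226),2.9))
t=capture('top');save(t,'t2');w=capture('wrist');save(w,'w3')
for n in('mug','coaster'):
  for d in look_for(w,n)[:1]+look_for(t,n)[:1]:print(n,np.round(d['rect'],1),d['conf'])
E
```

```text
time: 6.0
tool_pos: [494.5, -263.4, 336.9]
tcp_rot: [3.141, -0.001, 2.9]
contact_force: [-0.0, -0.4, -2.6]
grip_width: 64.1
finger_force: 30.0
time: 6.58
tool_pos: [458.7, -387.5, 336.9]
tcp_rot: [3.14, -0.001, 2.899]
contact_force: [-0.9, 0.7, -2.8]
grip_width: 63.7
finger_force: 30.0
[ 458.7 -387.5  336.9] [-0.0014, -0.0002, 0.1109, -0.0008]
mug [254.8 209.1 155.7 187.3] 0.71
mug [409.9 240.8  21.3  34.9] 0.57
coaster [254.4 165.9  99.   65. ] 0.7
coaster [388.6 241.6  33.6  33.6] 0.96
```

View pics/w3.png

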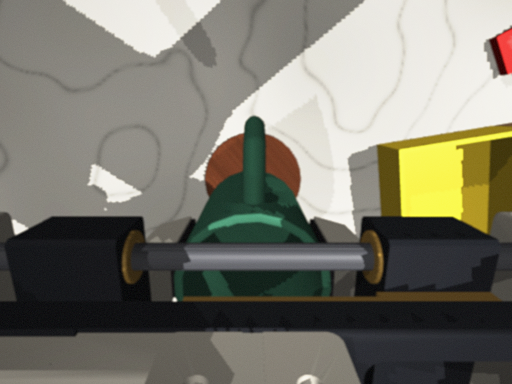

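The mug hangs centred between the pads and the coaster shows behind it, columns 205 to 300 and top row about 132. I'll check the coaster estimate against this view.

```bash
python3 - <<'E'
from fit import *
from go import shift
w=capture('wrist')
for v in((460,-388),(463,-386)):
  u=np.array([proj(w,X) for X in xf(cyl(52,6,6),(*v,0),0)]);print(u.min(0).round(1),u.max(0).round(1))
o=get_obs();print(np.round(o['tool_pos'],1))
u=np.array([proj(w,X) for X in xf(M['mug'],(*o['tool_pos'][:2],0),o['tool_pos'][2]-159-60)]);print('mug at tool',u.min(0),u.max(0))
E
python3 go.py 460 -388 227 2.9
```

```text
[202.8 128.3] [299.7 223.3]
[205.4 130.8] [302.1 225.4]
[ 459.2 -387.   337.9]
mug at tool [170.34752911 164.24851038] [332.09280584 348.52515984]
[-0.001, -0.0008, 0.1109, 0.0011]
```

```bash
python3 -m inch '[[-0.001,0,0.03,0,0],[-0.001,0,0.06,0,0],[-0.001,0,0.085,0,0],[-0.001,0,0.098,0,0],[-0.001,0,0.106,0,0],[-0.001,0,0.109,0,0],[-0.001,0,0.111,0,0],[-0.001,0,0.111,0,0]]'; python3 go.py 460 -388 225.2 2.9
```

```text
time: 7.6
tool_pos: [460.0, -388.2, 227.4]
tcp_rot: [-3.141, 0.001, 2.9]
contact_force: [-0.2, -1.4, -1.6]
grip_width: 64.3
finger_force: 30.0
[0.0001, 0.0002, 0.0022, -0.0001]
```

```bash
python3 -m inch '[[0,0,0.0015,0,0],[0,0,0.002,0,0],[0,0,0.002,0,1],[0,0,0.002,0,1],[0,0,0.002,0,1],[0,0,0.002,0,1]]'; python3 -m inch '[[0,0,-0.02,0,1],[0,0,-0.06,0,1],[0,0,-0.1,0,1],[0,0,-0.13,0,1],[0,0,-0.13,0,1]]'
python3 - <<'E'
from fit import *
t=capture('top');s=capture('side');save(s,'s2')
for p in(t,s):
  for d in tip_of(p,'mug')[:1]:print(d['conf'],ray(p,d['centre'],6))
  d=trace(p,'mug')
  if d:
    m=d[0]['pixels'];body=cv2.morphologyEx(m.astype(np.uint8),cv2.MORPH_OPEN,cv2.getStructuringElement(cv2.MORPH_ELLIPSE,(13,13)))
    print(fit('mug',(460,-388,0),6,[(p,body)],0))
d=trace(s,'coaster');print(fit('coaster',(460,-388,0),0,[(s,d[0]['pixels'])],0))
E
```

```text
time: 8.1
tool_pos: [459.8, -388.2, 225.2]
tcp_rot: [-3.141, 0.001, 2.9]
contact_force: [0.4, -0.7, -0.5]
grip_width: 86.7
finger_force: 0.0
time: 8.52
tool_pos: [460.5, -388.9, 362.3]
tcp_rot: [-3.134, 0.011, 2.9]
contact_force: [-0.1, -0.8, 0.3]
grip_width: 91.9
finger_force: 0.0
0.8 [ 458.46263128 -397.20658691    6.        ]
(array([ 423.953, -351.344]), np.float64(0.844))
0.67 [ 465.48898477 -394.12530057    6.        ]
(array([ 462.294, -389.101]), np.float64(0.187))
(array([ 463.094, -385.935]), np.float64(0.454))
```

```bash
python3 - <<'E'
import cv2
b=cv2.imread('pics/s2.png')[180:384,180:440];cv2.imwrite('pics/c.png',cv2.resize(b,None,fx=2,fy=2))
E
```

```text
(no output)
```

View pics/c.png

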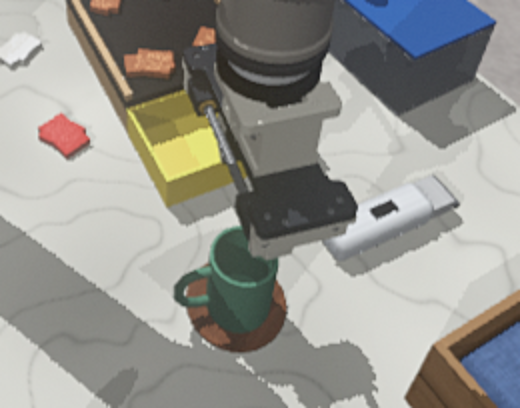

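The mug stands upright on the coaster, near the middle as far as this view shows. Next, the scraper.

```bash
python3 go.py 569 168.5 350 3.50
```

```text
[0.027, 0.5664, 0.003, -0.6002]
```

```bash
python3 -m inch '[[0.027,0.566,0.003,-0.6,1],[0.027,0.566,0.003,-0.6,1],[0.027,0.566,0.003,-0.6,1],[0.027,0.566,0.003,-0.6,1],[0.027,0.566,0.003,-0.6,1],[0.027,0.566,0.003,-0.6,1],[0.027,0.566,0.003,-0.6,1],[0.027,0.566,0.003,-0.6,1]]'; python3 go.py 569 168.5 350 3.50
```

```text
time: 9.53
tool_pos: [523.9, -59.0, 352.1]
tcp_rot: [3.141, -0.001, -2.784]
contact_force: [0.6, -0.6, 0.3]
grip_width: 91.9
finger_force: 0.0
[-0.122, 0.1973, 0.0021, -0.0004]
```

```bash
python3 -m inch '[[-0.122,0.197,0.002,0,1],[-0.122,0.197,0.002,0,1],[-0.122,0.197,0.002,0,1],[-0.122,0.197,0.002,0,1],[-0.122,0.197,0.002,0,1],[-0.122,0.197,0.002,0,1],[-0.122,0.197,0.002,0,1],[-0.122,0.197,0.002,0,1]]'
python3 - <<'E'
from fit import *
from go import shift
w=capture('wrist');t=capture('top');w=capture('wrist');save(w,'w4')
u=w['color'].copy()
for v in((568.7,168.5,.36),):
  for q in (box(100,44,0,24),box(80,24,70,70)):
    for X in xf(q,v,30): cv2.circle(u,tuple(int(a) for a in np.round(proj(w,X))),2,(255,0,255),-1)
cv2.imwrite('pics/w4o.png',u[:,:,::-1])
# mug check from top and side
for d in tip_of(t,'mug')[:1]:print(d['conf'],ray(t,d['centre'],6))
m=trace(t,'mug')[0]['pixels'];b=cv2.morphologyEx(m.astype(np.uint8),cv2.MORPH_OPEN,cv2.getStructuringElement(cv2.MORPH_ELLIPSE,(13,13)))
print('mug',fit('mug',(460,-388,0),6,[(t,b)],0))
o=get_obs();print(np.round(o['tool_pos'],1),shift((569,168.5,240),3.5))
E
```

```text
time: 10.2
tool_pos: [569.0, 167.5, 349.6]
tcp_rot: [3.141, -0.002, -2.781]
contact_force: [0.7, 0.6, -0.2]
grip_width: 91.7
finger_force: 0.0
mug (array([ 460.04 , -389.838]), np.float64(0.059))
[569.3 164.9 350.9] [-0.001, 0.0035, 0.1109, -0.0021]
```

View pics/w4o.png

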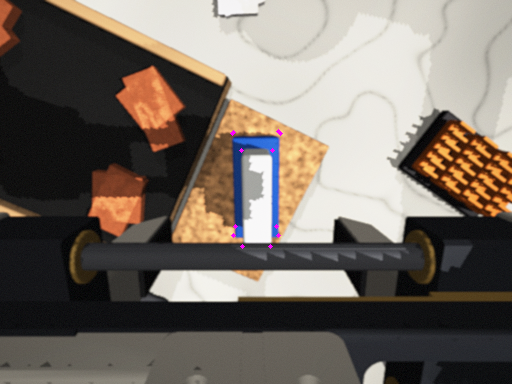

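Foot and bar match the overlay (foot columns 234 to 279, bar 244 to 272), so the scraper yaw of 0.36 holds. I'll descend with the fingers partly closed, to stay clear of the board.

```bash
python3 -m inch '[[-0.001,0.003,0.03,0,0.6],[-0.001,0.003,0.06,0,0.6],[-0.001,0.003,0.085,0,0.6],[-0.001,0.003,0.1,0,0.6],[-0.001,0.003,0.108,0,0.6],[-0.001,0.003,0.111,0,0.6],[-0.001,0.003,0.111,0,0.6]]'; python3 -m inch '[[0,0,0,0,0],[0,0,0,0,0],[0,0,0,0,0],[0,0,0,0,0],[0,0,0,0,0],[0,0,0,0,0]]'; python3 go.py 569 168.5 239 3.5
```

```text
time: 11.03
tool_pos: [569.3, 168.9, 240.0]
tcp_rot: [3.142, -0.0, -2.784]
contact_force: [-0.7, 1.0, 0.3]
grip_width: 55.6
finger_force: 0.0
time: 11.53
tool_pos: [569.2, 169.5, 240.4]
tcp_rot: [-3.142, 0.001, -2.783]
contact_force: [-1.4, -0.5, 1.8]
grip_width: 23.5
finger_force: 29.9
[0.0005, -0.0009, 0.0014, -0.0002]
```

```bash
cat > bd.py <<'E'
from go import *
def bw(bx,by): t=-.083;return 573+bx*np.cos(t)-by*np.sin(t),-17+bx*np.sin(t)+by*np.cos(t)
if __name__=='__main__':
    a=[float(v) for v in sys.argv[1:]];o=get_obs();p=o['tool_pos'];t=-.083;d=np.array(p[:2])-[573,-17]
    print('board xy',round(d[0]*np.cos(t)+d[1]*np.sin(t),1),round(-d[0]*np.sin(t)+d[1]*np.cos(t),1),'z',round(p[2],1),shift((*bw(a[0],a[1]),a[2]),np.pi-.083,o))
E
python3 bd.py -34 165 285
```

```text
board xy -19.3 185.5 z 240.4 [0.0221, -0.0123, -0.0446, 0.4413]
```

```bash
python3 -m inch '[[0,0,-0.02,0,0],[0,0,-0.045,0.05,0],[0.005,-0.002,-0.045,0.16,0],[0.01,-0.005,-0.045,0.27,0],[0.016,-0.009,-0.045,0.37,0],[0.022,-0.012,-0.045,0.441,0],[0.022,-0.012,-0.045,0.441,0],[0.022,-0.012,-0.045,0.441,0]]'; python3 -m inch '[[0,0,0,0,0],[0,0,0,0,0]]'
python3 - <<'E'
from fit import *
from bd import bw
w=capture('wrist');o=get_obs();save(w,'w5')
u=w['color'].copy()
z=o['tool_pos'][2]-210;v=(o['tool_pos'][0],o['tool_pos'][1],o['tcp_rot'][2]-np.pi);print(np.round(o['tool_pos'],1),o['tcp_rot'])
for X in xf(box(100,44,0,24),v,z): cv2.circle(u,tuple(int(a) for a in np.round(proj(w,X))),2,(255,0,255),-1)
for bx in(-90,90):
  for by in(-118,-50,0,60,118): cv2.circle(u,tuple(int(a) for a in np.round(proj(w,(*bw(bx,by),72)))),2,(0,255,255),-1)
cv2.imwrite('pics/w5o.png',u[:,:,::-1])
E
python3 bd.py -34 165 272
```

```text
time: 12.2
tool_pos: [552.6, 150.4, 284.7]
tcp_rot: [3.142, -0.001, 3.061]
contact_force: [0.7, 0.3, -2.8]
grip_width: 24.0
finger_force: 29.9
time: 12.37
tool_pos: [552.9, 150.7, 284.8]
tcp_rot: [3.141, 0.0, 3.06]
contact_force: [0.6, 1.2, -4.1]
grip_width: 23.9
finger_force: 29.9
[552.9 150.8 284.8] [ 3.14145769e+00 -3.14492809e-05  3.06020895e+00]
board xy -34.0 165.5 z 284.8 [0.0, -0.0005, 0.0128, 0.0016]
```

View pics/w5o.png

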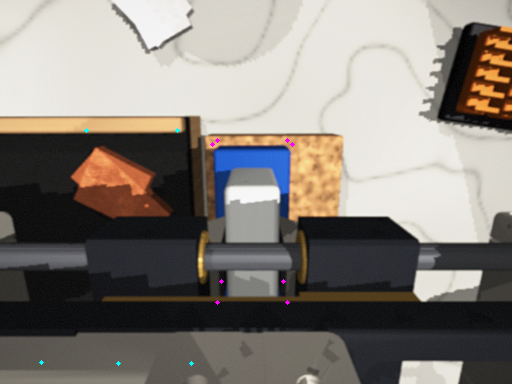

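The foot edge is within 2 mm of the prediction and the rail edge within 1 mm, so the scraper clears the rail. Sweeping lane A.

```bash
python3 -m inch '[[0.0015,0,0.006,0.0015,0],[0.003,0,0.013,0.0015,0],[0.003,-0.008,0.013,0.0015,0],[0.003,-0.016,0.013,0.0015,0],[0.003,-0.025,0.013,0.0015,0],[0.003,-0.034,0.013,0.0015,0],[0.003,-0.043,0.013,0.0015,0],[0.003,-0.052,0.013,0.0015,0]]'; python3 bd.py -37 113 271.5;  python3 -m inch '[[0,-0.009,0,0,0],[0,-0.018,0,0,0],[0,-0.027,0,0,0],[0,-0.036,0,0,0],[0,-0.045,0,0,0],[0,-0.054,0,0,0],[0,-0.063,0,0,0],[0,-0.072,0,0,0]]'; python3 bd.py -37 41 271.5
```

```text
time: 13.08
tool_pos: [545.4, 97.7, 272.2]
tcp_rot: [3.141, 0.001, 3.057]
contact_force: [0.3, -0.2, -3.5]
grip_width: 23.5
finger_force: 29.9
board xy -37.0 112.0 z 272.2 [-0.0, 0.001, 0.0007, -0.0019]
time: 13.75
tool_pos: [539.3, 26.3, 272.0]
tcp_rot: [3.141, 0.0, 3.057]
contact_force: [0.8, 0.3, -3.5]
grip_width: 24.0
finger_force: 29.9
board xy -37.2 40.3 z 272.0 [-0.0002, 0.0007, 0.0005, -0.0013]
```

```bash
python3 -m inch '[[0,-0.009,0,0,0],[0,-0.018,0,0,0],[0,-0.027,0,0,0],[0,-0.036,0,0,0],[0,-0.045,0,0,0],[0,-0.054,0,0,0],[0,-0.063,0,0,0],[0,-0.072,0,0,0]]'; python3 bd.py -37 -31 271.5;  python3 - <<'E'
from h import *
s=capture('side');save(s,'s3');cv2.imwrite('pics/d.png',cv2.resize(s['color'][120:320,130:390,::-1],None,fx=2.5,fy=2.5,interpolation=cv2.INTER_CUBIC))
E
```

```text
time: 14.42
tool_pos: [533.2, -45.5, 271.9]
tcp_rot: [3.141, -0.0, 3.057]
contact_force: [-0.4, 1.3, -2.6]
grip_width: 23.7
finger_force: 29.9
board xy -37.3 -31.7 z 271.9 [-0.0003, 0.0007, 0.0004, -0.0014]
```

View pics/d.png

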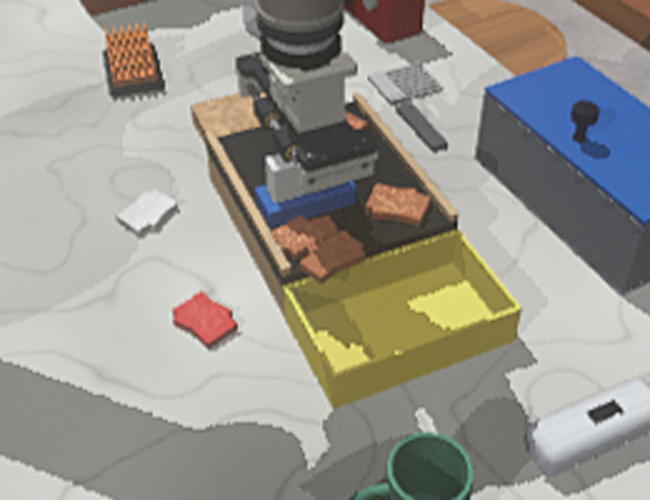

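The scraper is pushing two shards towards the tray edge, at about (295,240) and (335,255), and the far lane is untouched. Continuing.

```bash
python3 -m inch '[[0,-0.007,0,0,0],[0,-0.014,0,0,0],[0,-0.021,0,0,0],[0,-0.028,0,0,0],[0,-0.035,0,0,0],[0,-0.042,0,0,0],[0,-0.049,0,0,0],[0,-0.056,0,0,0]]'; python3 -m inch '[[0,-0.007,0,0,0],[0,-0.014,0,0,0],[0,-0.021,0,0,0],[0,-0.028,0,0,0],[0,-0.032,0,0,0],[0,-0.032,0,0,0],[0,-0.032,0,0,0],[0,-0.032,0,0,0]]'; python3 bd.py -37 -118 271.5;  python3 - <<'E'
from h import *
s=capture('side');save(s,'s3');cv2.imwrite('pics/e.png',cv2.resize(s['color'][120:320,130:390,::-1],None,fx=2.5,fy=2.5,interpolation=cv2.INTER_CUBIC))
E
```

```text
time: 15.13
tool_pos: [528.5, -101.1, 271.9]
tcp_rot: [-3.142, -0.0, 3.057]
contact_force: [-0.2, 0.5, -2.7]
grip_width: 24.1
finger_force: 29.9
time: 15.8
tool_pos: [525.9, -132.1, 271.9]
tcp_rot: [3.141, -0.0, 3.057]
contact_force: [0.2, -0.1, -3.5]
grip_width: 24.1
finger_force: 29.9
board xy -37.4 -118.6 z 271.9 [-0.0004, 0.0006, 0.0004, -0.0013]
```

View pics/e.png

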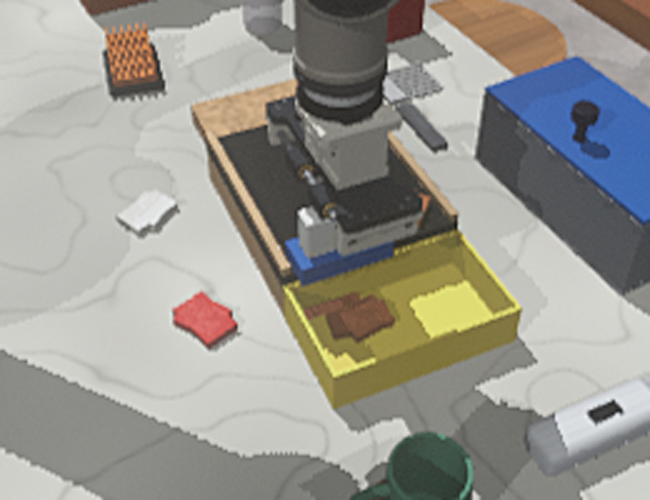

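Two shards are down in the tray, near (335,310) and (365,318). Going back for lane B.

```bash
python3 -m inch '[[0,0.01,-0.03,0,0],[0,0.035,-0.05,0,0],[0,0.07,-0.05,0,0],[0,0.105,-0.05,0,0],[0,0.14,-0.05,0,0],[0,0.175,-0.05,0,0],[-0.02,0.21,-0.05,0,0],[-0.04,0.24,-0.05,0,0]]'; python3 -m inch '[[-0.02,0.025,0,0,0],[-0.03,0.043,0,0,0],[-0.031,0.046,0,0,0],[-0.031,0.046,0,0,0],[-0.031,0.046,0,0,0]]'; python3 bd.py 34 165 271.5
```

```text
time: 16.52
tool_pos: [585.6, 106.4, 322.3]
tcp_rot: [3.141, -0.0, 3.059]
contact_force: [1.3, -0.8, -3.1]
grip_width: 23.9
finger_force: 30.0
time: 16.93
tool_pos: [620.2, 146.8, 321.4]
tcp_rot: [-3.141, -0.001, 3.058]
contact_force: [-0.2, -0.6, -2.4]
grip_width: 23.8
finger_force: 30.0
board xy 33.4 167.1 z 321.4 [-0.0006, -0.0021, 0.0499, -0.0005]
```

```bash
python3 -m inch '[[0,0,0.025,0,0],[0,0,0.045,0,0],[0,0,0.0495,0,0],[0,-0.008,0.0495,0,0],[0,-0.017,0.0495,0,0],[0,-0.026,0.0495,0,0],[0,-0.035,0.0495,0,0],[0,-0.044,0.0495,0,0]]'; python3 bd.py 34 120 271.5; python3 -m inch '[[0,-0.009,0,0,0],[0,-0.018,0,0,0],[0,-0.027,0,0,0],[0,-0.036,0,0,0],[0,-0.045,0,0,0],[0,-0.054,0,0,0],[0,-0.063,0,0,0],[0,-0.072,0,0,0]]'; python3 -m inch '[[0,-0.009,0,0,0],[0,-0.018,0,0,0],[0,-0.027,0,0,0],[0,-0.036,0,0,0],[0,-0.045,0,0,0],[0,-0.054,0,0,0],[0,-0.063,0,0,0],[0,-0.072,0,0,0]]'; python3 bd.py 34 -118 271.5
```

```text
time: 17.6
tool_pos: [617.1, 101.4, 273.7]
tcp_rot: [3.141, 0.002, 3.057]
contact_force: [-0.1, 0.5, -3.1]
grip_width: 23.8
finger_force: 30.0
board xy 34.1 121.7 z 273.7 [0.0001, -0.0017, 0.0022, -0.002]
time: 18.27
tool_pos: [610.9, 30.3, 272.4]
tcp_rot: [3.142, 0.0, 3.057]
contact_force: [-0.7, 1.5, -4.1]
grip_width: 23.9
finger_force: 30.0
time: 18.93
tool_pos: [604.8, -41.5, 272.4]
tcp_rot: [3.142, -0.0, 3.057]
contact_force: [-0.4, 0.8, -2.6]
grip_width: 23.7
finger_force: 30.0
board xy 33.7 -21.8 z 272.4 [-0.0004, -0.0962, 0.0009, -0.0013]
```

```bash
python3 -m inch '[[0,-0.007,0,0,0],[0,-0.014,0,0,0],[0,-0.021,0,0,0],[0,-0.028,0,0,0],[0,-0.035,0,0,0],[0,-0.042,0,0,0],[0,-0.049,0,0,0],[0,-0.056,0,0,0]]'; python3 -m inch '[[0,-0.007,0,0,0],[0,-0.014,0,0,0],[0,-0.021,0,0,0],[0,-0.028,0,0,0],[0,-0.035,0,0,0],[0,-0.041,0,0,0],[0,-0.041,0,0,0],[0,-0.041,0,0,0]]'; python3 bd.py 34 -118 271.5;  python3 - <<'E'
from h import *
s=capture('side');t=capture('top')
a=cv2.resize(s['color'][150:320,190:390],None,fx=2.2,fy=2.2,interpolation=cv2.INTER_CUBIC)
b=cv2.resize(t['color'][140:260,180:360],None,fx=2,fy=2,interpolation=cv2.INTER_CUBIC)
c=np.zeros((374,800,3),np.uint8);c[:,:440]=a;c[:240,440:800]=b
cv2.imwrite('pics/f.png',c[:,:,::-1])
E
```

```text
time: 19.6
tool_pos: [600.1, -97.0, 272.5]
tcp_rot: [3.142, 0.0, 3.057]
contact_force: [-0.4, 0.3, -2.8]
grip_width: 23.9
finger_force: 30.0
time: 20.27
tool_pos: [596.6, -137.6, 272.4]
tcp_rot: [3.141, -0.0, 3.057]
contact_force: [0.6, -0.4, -4.0]
grip_width: 23.6
finger_force: 30.0
board xy 33.6 -118.2 z 272.4 [-0.0004, 0.0002, 0.0009, -0.002]
```

View pics/f.png

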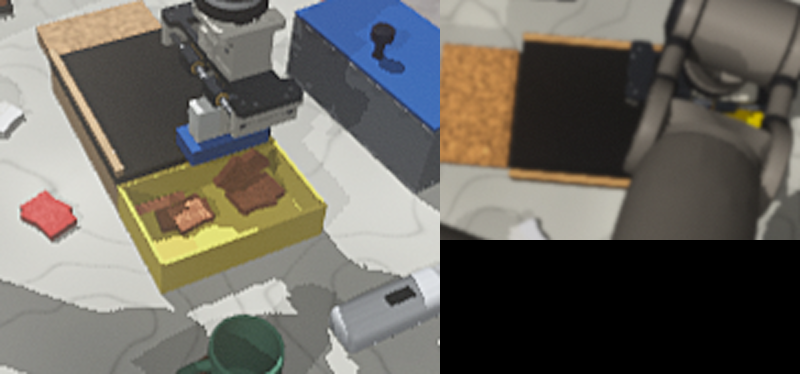

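All four shards show in the tray and the board is clear. Raising the scraper and taking it back to the cork.

```bash
python3 -m inch '[[0,0.0,-0.03,0,0],[0,0.03,-0.05,0,0],[0,0.065,-0.05,0,0],[0.005,0.1,-0.05,0,0],[0.01,0.14,-0.05,0,0],[0.015,0.175,-0.05,0,0],[0.02,0.21,-0.05,0,0],[0.03,0.245,-0.05,0,0]]'; python3 -m inch '[[0.005,0.025,0,0,0],[0.005,0.045,0,0,0],[0.005,0.053,0,0,0],[0.005,0.053,0,0,0],[0.005,0.053,0,0,0]]'; python3 bd.py -1 180 241.5
python3 - <<'E'
from h import *
s=capture('side');t=capture('top')
a=cv2.resize(s['color'][190:300,240:370],None,fx=3.4,fy=3.4,interpolation=cv2.INTER_CUBIC)
b=cv2.resize(t['color'][150:260,270:370],None,fx=3.4,fy=3.4,interpolation=cv2.INTER_CUBIC)
cv2.imwrite('pics/g.png',np.hstack([a,b])[:,:,::-1])
E
```

```text
time: 21.03
tool_pos: [587.4, 111.6, 322.6]
tcp_rot: [3.141, 0.001, 3.058]
contact_force: [0.2, -0.1, -4.1]
grip_width: 23.9
finger_force: 30.0
time: 21.45
tool_pos: [586.8, 162.6, 322.3]
tcp_rot: [-3.141, -0.0, 3.058]
contact_force: [0.7, -0.6, -2.5]
grip_width: 23.7
finger_force: 30.0
board xy -1.1 180.1 z 322.3 [-0.0001, -0.0001, 0.0808, -0.0002]
```

View pics/g.png

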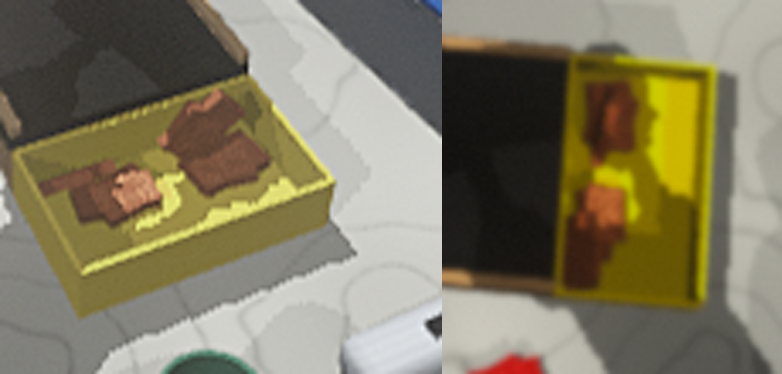

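All four shards lie inside the tray below the rim, stacked in two pairs. Setting the scraper down.

```bash
python3 -m inch '[[0,0,0.03,0,0],[0,0,0.055,0,0],[0,0,0.07,0,0],[0,0,0.077,0,0],[0,0,0.08,0,0],[0,0,0.081,0,0],[0,0,0.081,0,0],[0,0,0.081,0,0]]';python3 go.py 587 162.6 240 3.058
```

```text
time: 22.22
tool_pos: [587.4, 162.5, 242.7]
tcp_rot: [3.141, 0.002, 3.057]
contact_force: [0.3, -0.6, -3.1]
grip_width: 23.3
finger_force: 30.0
[0.0004, 0.0001, 0.0027, -0.001]
```

```bash
python3 -m inch '[[0,0,0.001,0,0],[0,0,0.0015,0,0],[0,0,0.002,0,0],[0,0,0.002,0,0]]'; python3 -m inch '[[0,0,0,0,0.6],[0,0,0,0,0.6],[0,0,0,0,0.6],[0,0,0,0,0.6],[0,0,0,0,0.6]]'; python3 -m inch '[[0,0,-0.015,0,0.6],[0,0,-0.05,0,0.6],[0,0,-0.09,0,0.6],[0,0,-0.13,0,0.6],[0,0,-0.15,0,0.6],[0,0,-0.15,0,0.6],[0,0,-0.15,0,0.6]]'
python3 - <<'E'
from fit import *
w=capture('wrist');s=capture('side');save(w,'w9');save(s,'s9')
t=capture('top')
for n,z,p in(('scraper',30,s),('mug',6,t),('mug',6,s)):
  d=tip_of(p,n)[:1]
  if d: print(n,d[0]['conf'],ray(p,d[0]['centre'],z).round(1))
v=(587,162.6,-.083)
u=w['color'][:,:,::-1].copy()
for X in xf(box(100,44,0,24),v,30): cv2.circle(u,tuple(int(a) for a in np.round(proj(w,X))),2,(255,0,255),-1)
c=cv2.resize(s['color'][100:384,160:430,::-1],None,fx=1.35,fy=1.35)
o=np.zeros((384,800,3),np.uint8);o[:,:430]=u[:,60:490];o[:c.shape[0],430:430+c.shape[1]]=c[:384,:370]
cv2.imwrite('pics/z.png',o)
E
```

```text
time: 22.55
tool_pos: [587.1, 162.7, 240.4]
tcp_rot: [3.141, 0.001, 3.057]
contact_force: [-0.7, -0.5, 3.4]
grip_width: 24.1
finger_force: 30.0
time: 22.97
tool_pos: [586.9, 162.7, 239.4]
tcp_rot: [3.142, 0.0, 3.057]
contact_force: [-0.7, -0.3, 0.4]
grip_width: 51.8
finger_force: 0.0
time: 23.55
tool_pos: [586.9, 162.7, 390.7]
tcp_rot: [3.141, 0.003, 3.057]
contact_force: [-0.8, -0.0, -1.5]
grip_width: 55.3
finger_force: 0.0
scraper 0.6 [591.9 172.6  30. ]
mug 0.97 [ 455.9 -396.5    6. ]
mug 0.59 [ 465.5 -391.2    6. ]
```

View pics/z.png

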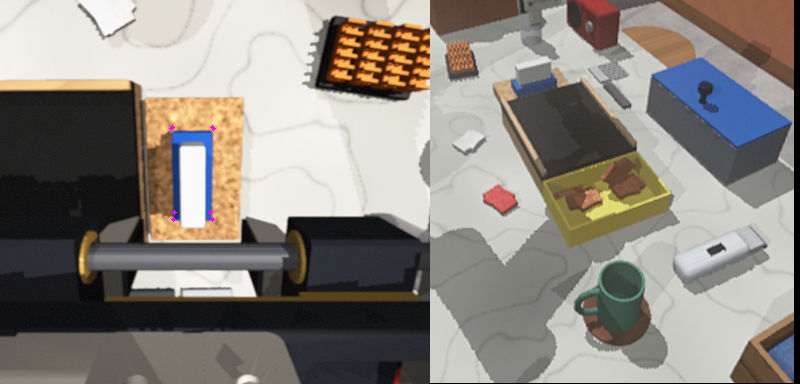

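The scraper stands upright in the middle of the cork, the four shards are in the tray, and the mug is upright on the coaster. Handing in.

```bash
python3 -c "
from plant import *
print(close_job())"
```

```text
the job is handed in; nothing more can be done
None
```

I handed the job in at about 24 s of the 64 s limit. In the last pictures the mug is upright on the coaster, all four shards are in the tray below its rim, and the scraper is upright on its cork; no verdict came back.

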